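# Find the socket that fits the flour mill's loose nut and hold it tight

## Robot

A 6-joint arm with a two-finger parallel gripper is mounted at the origin on the work surface. World frame = base frame: x ahead of the robot, y to its left, z up, the work surface at z = 0. Lengths are in m, angles in rad, forces in N, time in s.
With the tool pointing down it reaches from about 0.275 to 0.975 m from the base axis. Payload 8.4 kg.
Tool frame: the origin (TCP) lies between the finger pads; the fingertips stand 17 mm ahead of it and the grasp point (between the pads) lies 2 mm behind it (ctrl.tips_ahead is the distance from the TCP to the fingertips, in m); z points along the fingers, y is the line along which they close (so a half turn about z gives the same grasp; the last joint's range is limited). The gripper opens to 92 mm and grips with 3 to 60 N. Pads are 20 mm wide; open, the fingers measure 128 mm over their backs; the gripper's body (75 mm by 189 mm) begins 69 mm behind the grasp point.
Start: joints at [1.202, 0.353, 1.633, -0, 1.155, -0.002], TCP at [0.224, 0.583, 0.232] pointing down, gripper open.
Joint ranges: [-2.63, 2.63], [-0.92, 2.1], [0.06, 2.66], [-1.3, 4.44], [0, 2.69], [-3.02, 3.02]. Speed limits (rad/s): [2.22, 2.22, 2.79, 3.14, 3.14, 3.14].

## Interface

Orientations are given as [roll, pitch, yaw] about the fixed x, y, z axes, in that order (R = Rz(yaw) Ry(pitch) Rx(roll)).
In Python, from bench import ctrl, snapshot, workorder gives the robot as it stands. The module is installed in compiled form; this text tells all that it offers.
- The arm moves only by the tool jog_arm, never from a script. Its argument "targets" is one flat list of numbers, 7 for each row, row after row: the shift along the world's x, y, z in cm, then the turn, a rotation vector about the world's x, y, z in degrees, then the opening, from 0 (shut) to 1 (fully open). A call has 1 to 12 rows; each row is the pose to reach, as a shift and turn from the pose commanded when the call began; what a row does not reach only later rows make up. A row lasts 1/10 s, in which the tool goes at most 50 mm and 8.59 degrees, less where a joint would pass 70% of its speed; a pose out of reach is approached as far as the arm can. A call with a gripper value outside its range is refused whole. The fingers move at their own pace and stop on an object; "squeeze" is the grip in N (left out, the last holds). Time passes only in rows, so rows that repeat a pose let the fingers close. It gives the time, the measured TCP pose, the force, the opening and the grip force at its end, in the units of the state.
- ctrl.get_state(): the state, without advancing time (a new reading comes with each control period).
- snapshot(name): name is "scene" or "top" or "wrist"; returns a dict with "img" (480x640x3 uint8, red, green, blue), "camera_matrix" (3x3 intrinsics, pixels), "k1" (the pictures are not rectified: a ray, as slopes to the right and down, at radius r is drawn at 1 + k1 r^2 times it, then the intrinsics apply), "world_to_cam" (4x4, takes a point from world to camera coordinates); the wrist camera has in their place "T_tool_cam" (4x4, takes a point from camera to tool coordinates, whose origin is the TCP and whose axes are the flange's). Camera axes: x right, y up, looking along -z (the intrinsics and any distortion apply to the point x, -y, -z); pixel columns grow to the right and rows downward; lengths in m; the calibration is good to about 2 mm. A picture is of the moment at which its call begins: read the wrist's pose just before it. There is no depth.
- workorder.finish_job(): hands the job in; it is judged then, once.
The state is a dict: "t": time; "joint_positions": joint angles; "joint_velocities": joint speeds; "tau": joint torques, N m; "tool_pos": TCP position; "ee_rot": TCP orientation; "wrist_force": force on the tool from outside, world axes, zero at the start; "moment": the same for the moment, N m; "grip_width": opening from 0.0 (shut) to 1.0 (fully open); "gripper_force": force on a finger pad.
Only numpy, scipy, OpenCV 4.12 (cv2) and the standard library are available. Lean on these libraries where they do the work, as an engineer would, in place of code of your own. Each camera call takes 0.05 s, during which the arm holds its last target. There are 200 camera calls.

## Task

The hex nut on the millstone of the open flour mill has worked loose. Find out by trying which of the two look-alike sockets in the tray fits it (the wrong one stays up on top of the nut or slips round it), turn the nut clockwise with it until it comes up tight, and finish while still holding that socket in the gripper, upright, fully down over the nut and pressed onto it. The other socket ends standing upright in the tray; leave everything else on the bench alone.

Things in the scene. Friction and masses are not known exactly. Their poses are not given: they have to be found in the camera images.
- mill_a: Stone flour mill, fixed: pine case 190 x 190 mm, top at z = 125 mm, steel rim (diameter 160 mm) up to z = 155 mm round a grey millstone. Origin under its centre on the bench. Steel hex nut 30 mm across flats. One of the two mills, which one changes, stands open before the robot (y above -0.3): work on that one. The other, y below -0.4, is closed by its round wooden hopper: leave it.
- mill_b: The other flour mill, alike except that its hex nut is 36 mm across flats.
- tray: Flat wooden tray, fixed, 230 x 120 x 20 mm outside, walls and floor 6 mm. Origin under its centre on the bench, x along its length. The two sockets stand in it at about -55 and +55 mm along its x.
- socket_p: Steel socket, 96 mm tall, about 0.35 kg, standing open end down in the tray. Origin: centre of the open end, z up. Hexagon 48 mm across flats up to 42 mm, round shoulder (diameter 30 mm at its top) to 56 mm, then a square drive adapter 20 x 20 mm to the top, faces along the socket's x and y: grip that. Hex bore 32 mm deep, its flats and the outer ones face every 60 degrees from x.
- socket_q: The other socket, same outside. One is made for a 30 mm nut, the other for 36 mm, with 1.6 mm play (mouth widened a further 2 mm); which is which cannot be seen, only felt. Too small: stays up on the nut, 14 mm above the washer, as does a fitting one over about 4 degrees askew. Too large: goes down but turns freely. Fitting: goes down and within about 10 degrees either way meets the stiff nut.
- plate: Bystander: white ceramic plate, diameter 210 mm. Leave it.
- roller: Bystander: dough roller 360 mm long, diameter 48 mm, loose on the bench beyond the mill, along the bench's back step. Leave it.
- spoon: Bystander: steel spoon 190 mm long, lying across the tray's +x end on the bench. Leave it.
- box: Bystander: closed plastic box 98 x 158 x 68 mm. Leave it.
- canister: Bystander: aluminium screw-top canister, diameter 74 mm, 112 mm high, beside the tray, about 0.14 m from its centre along its +y. Leave it.
- nut_a_seat (a point): On the nut's vertical axis at the top of the washer (diameter 64 mm, z = 151 mm), where a fitting socket stands when fully seated. The nut rises 14 mm from here (top 2 mm slightly smaller), the round spindle end (diameter 20 mm) 7 mm more. x turns with the nut and points square out of one flat; flats face every 60 degrees from x. The nut does not rise or sink as it turns.
- nut_b_seat (a point): The same for mill_b (nut 36 mm across flats, spindle diameter 24 mm).
- nut_a (a joint): Turn of mill_a's nut, rad: 0 is tight (a hard stop), positive is loosened, anticlockwise seen from above. Starts 0.25 to 0.6 loose. It turns stiffly, against 0.1 to 0.5 N m, and stays where it is left; at the stop the moment rises above 0.7 N m. The grip begins to slip round the adapter at about 0.8 N m for a squeeze of 35 N.
- nut_b (a joint): The same for mill_b's nut.
There are look-alikes about, which are no part of the job. Leave any blue look-alike of the socket_q alone.

How it is judged:
At the end, for the whole second after the job is handed in: The open mill's nut is within 0.06 rad of tight, and a socket is within 3 mm of its axis, 4 mm of the washer, 0.06 rad of upright, still, gripped (over 3 N) and pressing on the mill (over 3 N). The other socket stands upright (0.08 rad) on the tray's floor, at rest, untouched ((((world y of mill_a above -0.35 m and value of joint nut_a below 0.06 rad and horizontal distance between socket_p and nut_a_seat below 0.003 m and z of socket_p in the frame of nut_a_seat between -0.004 and 0.004 m and angle between socket_p's own z axis and vertical below 0.06 rad and contact force between the fingers and socket_p above 3 N and contact force between socket_p and mill_a above 3 N and linear speed of socket_p below 0.02 m/s and angular speed of socket_p below 0.2 rad/s) and (angle between socket_q's own z axis and vertical below 0.08 rad and z of socket_q in the frame of tray between 0.003 and 0.01 m and x of socket_q in the frame of tray between -0.14 and 0.14 m and y of socket_q in the frame of tray between -0.04 and 0.04 m and linear speed of socket_q below 0.02 m/s and contact force between the fingers and socket_q below 0.1 N)) or ((world y of mill_a above -0.35 m and value of joint nut_a below 0.06 rad and horizontal distance between socket_q and nut_a_seat below 0.003 m and z of socket_q in the frame of nut_a_seat between -0.004 and 0.004 m and angle between socket_q's own z axis and vertical below 0.06 rad and contact force between the fingers and socket_q above 3 N and contact force between socket_q and mill_a above 3 N and linear speed of socket_q below 0.02 m/s and angular speed of socket_q below 0.2 rad/s) and (angle between socket_p's own z axis and vertical below 0.08 rad and z of socket_p in the frame of tray between 0.003 and 0.01 m and x of socket_p in the frame of tray between -0.14 and 0.14 m and y of socket_p in the frame of tray between -0.04 and 0.04 m and linear speed of socket_p below 0.02 m/s and contact force between the fingers and socket_p below 0.1 N)) or ((world y of mill_b above -0.35 m and value of joint nut_b below 0.06 rad and horizontal distance between socket_p and nut_b_seat below 0.003 m and z of socket_p in the frame of nut_b_seat between -0.004 and 0.004 m and angle between socket_p's own z axis and vertical below 0.06 rad and contact force between the fingers and socket_p above 3 N and contact force between socket_p and mill_b above 3 N and linear speed of socket_p below 0.02 m/s and angular speed of socket_p below 0.2 rad/s) and (angle between socket_q's own z axis and vertical below 0.08 rad and z of socket_q in the frame of tray between 0.003 and 0.01 m and x of socket_q in the frame of tray between -0.14 and 0.14 m and y of socket_q in the frame of tray between -0.04 and 0.04 m and linear speed of socket_q below 0.02 m/s and contact force between the fingers and socket_q below 0.1 N)) or ((world y of mill_b above -0.35 m and value of joint nut_b below 0.06 rad and horizontal distance between socket_q and nut_b_seat below 0.003 m and z of socket_q in the frame of nut_b_seat between -0.004 and 0.004 m and angle between socket_q's own z axis and vertical below 0.06 rad and contact force between the fingers and socket_q above 3 N and contact force between socket_q and mill_b above 3 N and linear speed of socket_q below 0.02 m/s and angular speed of socket_q below 0.2 rad/s) and (angle between socket_p's own z axis and vertical below 0.08 rad and z of socket_p in the frame of tray between 0.003 and 0.01 m and x of socket_p in the frame of tray between -0.14 and 0.14 m and y of socket_p in the frame of tray between -0.04 and 0.04 m and linear speed of socket_p below 0.02 m/s and contact force between the fingers and socket_p below 0.1 N)))); the arm keeps its last pose, push and grip.
It fails at once if a bystander (plate, roller, spoon, box, canister) is moved more than 25 mm (distance of any of plate, roller, spoon, box, canister from where it was at the start of the episode above 0.025 m).
It fails at once if a socket is tipped over (angle between any of socket_p, socket_q's own z axis and vertical above 0.6 rad).
It also fails if it takes over 62 s, if anything falls off the work surface, if the arm or the gripper's body presses on something with over 40 N, if the wrist force passes 120 N, or if a joint passes its speed limit or range.

## Working session

There is one attempt and no reset: what is moved stays moved. The work goes in short steps, Python scripts to look and compute and a tool call to move; the robot and the scene stay as the last step left them, time stands still between calls to the robot, and variables do not carry over. Pictures are saved under pics/ and viewed, at most 10 in all, crops included, and the job is handed in when it is done.

Besides the shell and the picture viewer there is one more tool, called after "Request:" by a JSON object that holds its "method" and its "body". jog_arm: Moves the arm, as the interface text tells. Its arguments: {"type":"object","properties":{"targets":{"type":"array"},"squeeze":{"type":"number"}},"required":["targets"]}

```bash
mkdir -p pics; cat > h.py <<'E'
import numpy as np, cv2
from bench import ctrl, snapshot
from scipy.spatial.transform import Rotation as R
def cam(name):
    st=ctrl.get_state(); s=snapshot(name)
    if 'world_to_cam' in s: T=np.linalg.inv(s['world_to_cam'])
    else:
        W=np.eye(4); W[:3,:3]=R.from_euler('xyz',st['ee_rot']).as_matrix(); W[:3,3]=st['tool_pos']
        T=W@s['T_tool_cam']
    s['T']=T; return s
def ray(s,uv):
    K=s['camera_matrix']; k=s['k1']
    d=cv2.undistortPoints(np.array([[uv]],float),K,np.array([k,0,0,0,0.]))[0,0]
    v=s['T'][:3,:3]@np.array([d[0],-d[1],-1]); return s['T'][:3,3],v
def onz(s,uv,z):
    o,v=ray(s,uv); return o+v*(z-o[2])/v[2]
def proj(s,p):
    c=(np.linalg.inv(s['T'])@np.append(p,1))[:3]
    return cv2.projectPoints(np.array([[c[0],-c[1],-c[2]]]),np.zeros(3),np.zeros(3),s['camera_matrix'],np.array([s['k1'],0,0,0,0.]))[0].ravel()
def save(s,n): cv2.imwrite('pics/'+n,s['img'][:,:,::-1]); np.save('pics/'+n[:-4]+'.npy',s,allow_pickle=True)
def load(n): return np.load('pics/'+n+'.npy',allow_pickle=True).item()
E
python3 - <<'E'
from h import *
for n in('top','scene'): s=cam(n);save(s,n+'0.png');print(s['T'][:3,3])
st=ctrl.get_state();print(st)
s=cam('wrist');print(s['T_tool_cam'])
E
```

```text
[ 0.21583024 -0.02322945  1.48154071]
[ 1.09600048 -1.08605376  1.30087428]
{'t': 0.1, 'joint_positions': array([ 1.20159170e+00,  3.53578562e-01,  1.63402974e+00, -8.61498787e-06,
        1.15523442e+00, -2.37881705e-03]), 'joint_velocities': array([ 0.00177638, -0.00295691, -0.00094326, -0.00016492, -0.00201229,
        0.00065213]), 'tau': array([-1.04430598e-05, -5.94909096e+01, -3.34931731e+01,  6.99511869e-02,
        1.85061683e-02, -4.87160196e-05]), 'tool_pos': array([0.22399715, 0.58303025, 0.23095182]), 'ee_rot': array([-3.14034258e+00,  4.90371985e-06,  2.77477033e+00]), 'wrist_force': array([ 0.56602028, -0.25228461,  0.87075588]), 'moment': array([ 0.01904811, -0.01742935, -0.03596449]), 'gripper_force': 0.0, 'grip_width': 1.0000052672386541}
[[ 6.36766089e-04  9.66719224e-01  2.55838889e-01  7.09843867e-02]
 [ 9.99998611e-01 -1.00961446e-03  1.32602400e-03 -1.94280698e-04]
 [ 1.54019153e-03  2.55837690e-01 -9.66718524e-01 -1.53039794e-01]
 [ 0.00000000e+00  0.00000000e+00  0.00000000e+00  1.00000000e+00]]
```

View pics/top0.png

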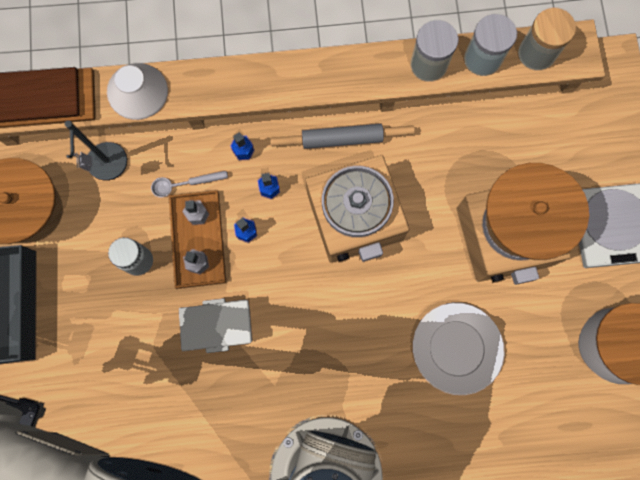

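View pics/scene0.png

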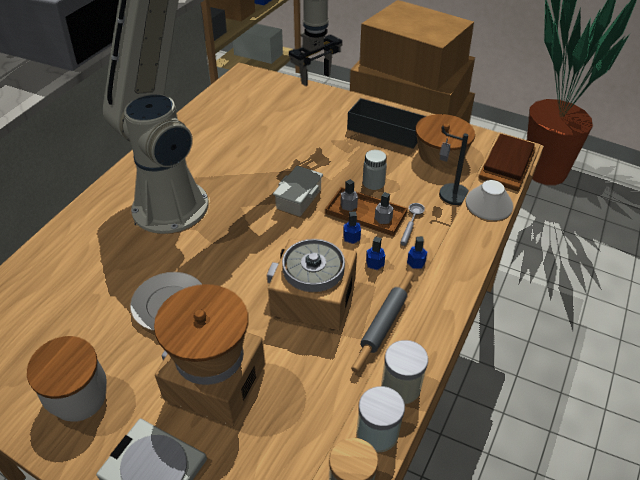

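The top picture shows the open mill's nut at (358,199) and two steel sockets in the tray at (196,210) and (195,260). Three blue look-alikes stand at (242,147), (268,185) and (245,230); the task says to leave those. The grey ones inside the tray fit the description. Next I get rough positions.

```bash
python3 - <<'E'
from h import *
s=load('top0')
for n,uv,z in[('sock+',(192,206),.102),('sock-',(191,255),.102),('nut',(358,199),.17),('canister',(124,247),.112),('tray c1',(171,193),.02),('c2',(219,190),.02),('c3',(227,283),.02),('c4',(176,288),.02)]: print(n,onz(s,uv,z).round(3))
im=s['img'][180:300,150:420]
cv2.imwrite('pics/crop.png',cv2.resize(im,None,fx=2.9,fy=2.9,interpolation=cv2.INTER_CUBIC)[:,:,::-1])
E
```

```text
sock+ [0.623 0.249 0.102]
sock- [0.509 0.257 0.102]
nut [ 0.582 -0.128  0.17 ]
canister [0.54  0.403 0.112]
tray c1 [0.685 0.314 0.02 ]
c2 [0.681 0.197 0.02 ]
c3 [0.45  0.193 0.02 ]
c4 [0.45  0.313 0.02 ]
```

View pics/crop.png

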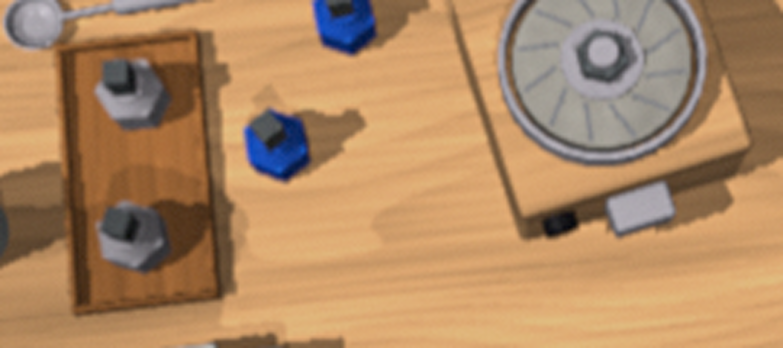

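The crop shows both grey adapters in the tray, at about (191,206) and (191,256) in the full picture, with the blue one outside the tray. The positions match the ±55 mm spacing and the tray size. I'm moving to look down on the tray.

Request:
{"method": "jog_arm", "body": {"targets": [15,-15,6,0,0,10,1,34,-33,6,0,0,21,1,34,-33,6,0,0,21,1,34,-33,6,0,0,21,1,34,-33,6,0,0,21,1,34,-33,6,0,0,21,1,34,-33,6,0,0,21,1,34,-33,6,0,0,21,1,34,-33,6,0,0,21,1,34,-33,6,0,0,21,1,34,-33,6,0,0,21,1,34,-33,6,0,0,21,1]}}

```text
t: 1.35
tool_pos: [0.5641, 0.253, 0.2911]
ee_rot: [3.142, -0.001, 3.14]
wrist_force: [-0.3, -0.3, -0.1]
grip_width: 1.0
gripper_force: 0.0
```

```bash
python3 - <<'E'
from h import *
s=cam('wrist');save(s,'w1.png');st=ctrl.get_state();print(st['t'],st['tool_pos'],st['ee_rot'],st['joint_positions'].round(2))
E
```

```text
1.4 [0.56348908 0.25365381 0.29109163] [-3.14157870e+00 -1.14208800e-03  3.14090697e+00] [ 0.42  0.29  1.58  0.    1.27 -1.15]
```

View pics/w1.png

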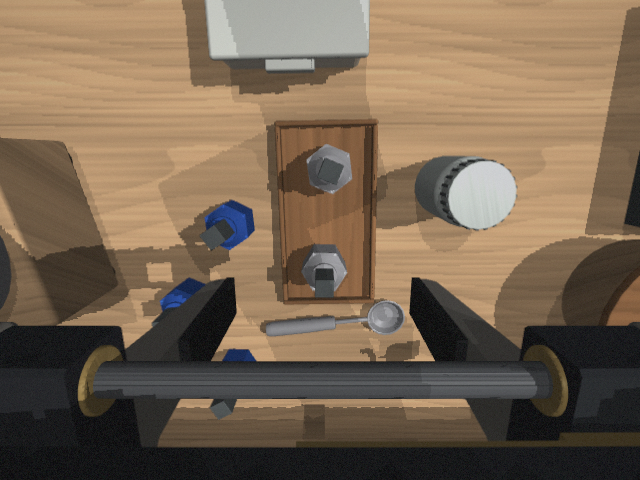

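The picture shows the tray with sockets at (330,168) (−x end) and (324,272) (+x end). The blue ones are outside the tray at (230,225), (185,297) and (235,365). I'm enlarging both sockets to read the adapter and hexagon directions.

```bash
python3 - <<'E'
from h import *
s=load('w1');im=s['img']
a=cv2.resize(im[135:205,295:365],(390,390),interpolation=cv2.INTER_CUBIC)
b=cv2.resize(im[235:305,290:360],(390,390),interpolation=cv2.INTER_CUBIC)
cv2.imwrite('pics/crop2.png',np.hstack([a,b])[:,:,::-1])
E
```

```text
(no output)
```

View pics/crop2.png

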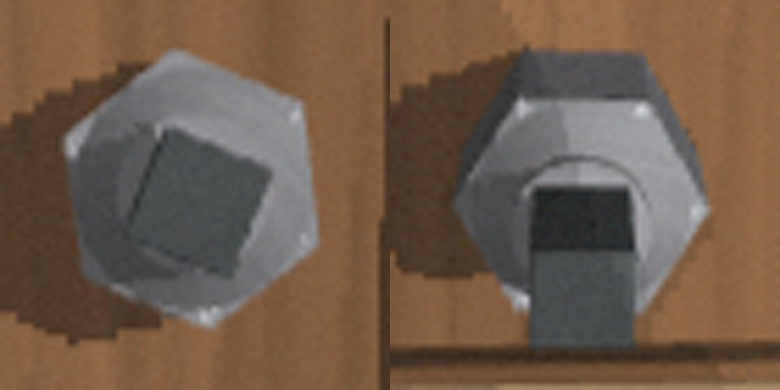

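The left crop (−x socket) has its adapter turned about 25°. The right crop (+x socket) is aligned with the tray, with a hexagon flat facing world x. Now I compute the poses.

```bash
python3 - <<'E'
from h import *
s=load('w1');k=390/70
for n,off,top,hx in[('-x',(295,135),[(172,127),(272,177),(232,277),(128,230)],[(68,145),(175,50),(297,110),(318,243),(210,325)]),
 ('+x',(290-390/k,235),[(530,250),(633,250),(636,345),(530,345)],[(455,205),(522,105),(642,108),(698,210),(642,312),(520,308)])]:
    P=np.array([onz(s,(off[0]+u/k-.5,off[1]+v/k-.5),.102) for u,v in top])[:,:2]
    e=np.roll(P,-1,0)-P; a=np.degrees(np.arctan2(e[:,1],e[:,0]))
    print(n,'centre',P.mean(0).round(4),'sides',np.linalg.norm(e,axis=1).round(4),'ang mod90',(a%90).round(1))
    H=np.array([onz(s,(off[0]+u/k-.5,off[1]+v/k-.5),.048) for u,v in hx])[:,:2]
    e=np.diff(H,axis=0);a=np.degrees(np.arctan2(e[:,1],e[:,0]))-90
    print('hex c',H.mean(0).round(4),np.linalg.norm(e,axis=1).round(4),'flat normal mod60',(a%60).round(1))
for uv in[(276,122),(377,121),(374,299),(285,303)]: print(onz(s,uv,.02).round(3))
E
```

```text
-x centre [0.5088 0.2599] sides [0.0191 0.0183 0.0198 0.0189] ang mod90 [64.1 68.4 66.  66.3]
hex c [0.5059 0.2635] [0.0279 0.0267 0.0263 0.0271] flat normal mod60 [40.4 34.7 40.2 37.1]
+x centre [0.6289 0.2535] sides [0.0193 0.0191 0.0201 0.0191] ang mod90 [90.   2.1 90.  89.6]
hex c [0.6299 0.2531] [0.0267 0.0255 0.0259 0.0263 0.0267] flat normal mod60 [56.9 58.5 58.1  3.2 57.9]
[0.457 0.198 0.02 ]
[0.456 0.315 0.02 ]
[0.677 0.319 0.02 ]
[0.683 0.202 0.02 ]
```

Request:
{"method": "jog_arm", "body": {"squeeze": 35, "targets": [5,0,-4,0,0,0,1,6.5,0,-8,0,0,0,1,6.5,0,-12,0,0,0,1,6.5,0,-16,0,0,0,1,6.5,0,-19,0,0,0,1,6.5,0,-20.4,0,0,0,1,6.5,0,-20.4,0,0,0,1,6.5,0,-20.4,0,0,0,0.1,6.5,0,-20.4,0,0,0,0.1,6.5,0,-20.4,0,0,0,0.1,6.5,0,-20.4,0,0,0,0.1,6.5,0,-20.4,0,0,0,0.1]}}

```text
t: 2.6
tool_pos: [0.6295, 0.2535, 0.0883]
ee_rot: [3.141, 0.001, 3.141]
wrist_force: [-0.0, 1.3, 0.4]
grip_width: 0.585
gripper_force: 0.0
```

Request:
{"method": "jog_arm", "body": {"targets": [0,0,0,0,0,0,0.1,0,0,0,0,0,0,0.1,0,0,0,0,0,0,0.1,0,0,0,0,0,0,0.1,0,0,0,0,0,0,0.1,0,0,0,0,0,0,0.1,0,0,0,0,0,0,0.1]}}

```text
t: 3.3
tool_pos: [0.629, 0.2534, 0.0874]
ee_rot: [-3.142, -0.0, 3.141]
wrist_force: [0.8, 0.2, -0.1]
grip_width: 0.217
gripper_force: 35.0
```

Request:
{"method": "jog_arm", "body": {"targets": [0,0,4,0,0,0,0.1,0,0,8,0,0,0,0.1,0,-1,12,0,0,0,0.1,0,-4,16,0,0,0,0.1,0.5,-8,20,0,0,0,0.1,0.8,-12,24,0,0,0,0.1,1,-16.5,24.5,0,0,0,0.1,1.3,-21,24.5,0,0,0,0.1,1.3,-25.5,24.5,0,0,0,0.1,1.3,-30,24.5,0,0,0,0.1,1.3,-34.5,24.5,0,0,0,0.1,1.3,-38,24.5,0,0,0,0.1]}}

```text
t: 4.5
tool_pos: [0.6414, -0.1292, 0.3321]
ee_rot: [-3.141, -0.001, 3.14]
wrist_force: [-0.0, 0.2, -3.7]
grip_width: 0.216
gripper_force: 35.0
```

Request:
{"method": "jog_arm", "body": {"targets": [0,0,0,0,0,0,0.1,0,0,0,0,0,0,0.1,0,0,0,0,0,0,0.1]}}

```text
t: 4.8
tool_pos: [0.642, -0.1257, 0.3322]
ee_rot: [3.141, -0.001, -3.141]
wrist_force: [0.1, -0.2, -3.3]
grip_width: 0.213
gripper_force: 35.0
```

```bash
python3 - <<'E'
from h import *
s=cam('wrist');save(s,'w2.png');st=ctrl.get_state();print(st['t'],st['tool_pos'],st['ee_rot'],st['wrist_force'].round(1))
print(proj(s,[.582,-.128,.165]))
E
```

```text
4.85 [ 0.6420604  -0.12538831  0.33233145] [ 3.14110986e+00 -4.95962294e-04 -3.14085347e+00] [-0.  -0.4 -3.6]
[320.94109149 166.79006917]
```

View pics/w2.png

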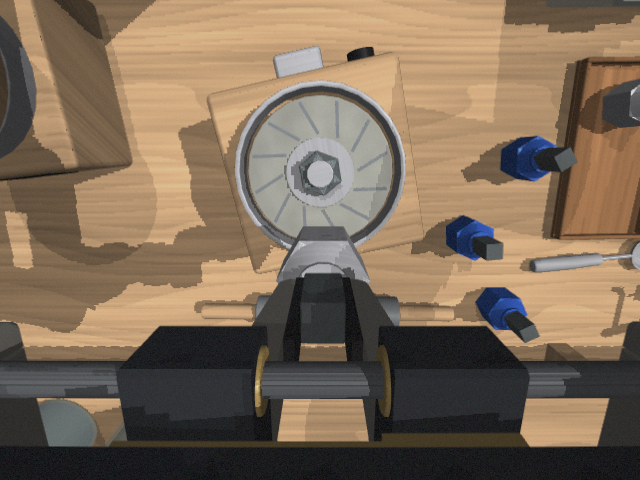

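The nut is at about (320,173), with the spindle end bright in its middle. The held socket is at (323,260). I'm enlarging the nut.

```bash
python3 - <<'E'
from h import *
s=load('w2');im=s['img']
a=cv2.resize(im[133:213,280:360],(560,560),interpolation=cv2.INTER_CUBIC)
cv2.imwrite('pics/crop3.png',a[:,:,::-1])
E
```

```text
(no output)
```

View pics/crop3.png

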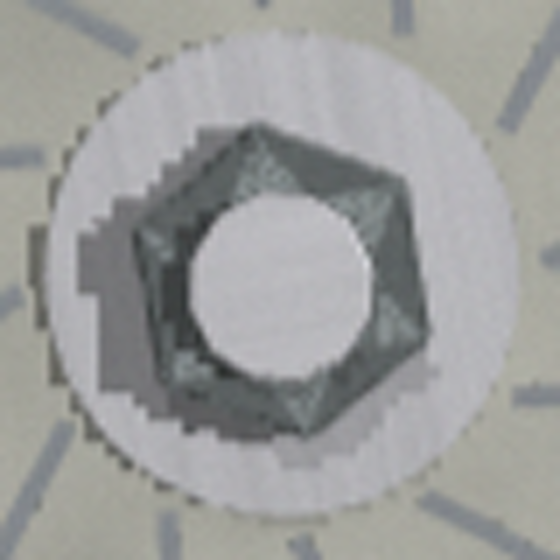

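The crop shows the hex corners at (258,125), (405,180), (428,330), (305,437), (160,385) and (137,232), the spindle centre at (281,287) and the washer centre at (283,274).

```bash
python3 - <<'E'
from h import *
s=load('w2')
f=lambda u,v,z:onz(s,(280+u/7-.5,133+v/7-.5),z)
H=np.array([f(u,v,.163) for u,v in[(258,125),(405,180),(428,330),(305,437),(160,385),(137,232)]])[:,:2]
e=np.roll(H,-1,0)-H
print('hex',H.mean(0),np.linalg.norm(e,axis=1).round(4),'AF',[round(np.linalg.norm(H[i]-H[i+3])*.866,4) for i in range(3)])
d=[np.degrees(np.arctan2(*(H[i]-H[i+3])[::-1])) for i in range(3)]
print('corner dir mod60',np.mod(d,60),'normals',np.mod(np.degrees(np.arctan2(e[:,1],e[:,0]))-90,60).round(1))
print('spindle',f(281,287,.172),np.linalg.norm(f(190,287,.172)-f(372,287,.172)))
print('washer',f(283,274,.151),np.linalg.norm(f(48,274,.151)-f(518,274,.151)),np.linalg.norm(f(283,30,.151)-f(283,518,.151)))
E
```

```text
hex [ 0.58747406 -0.12904751] [0.02   0.0192 0.0212 0.0202 0.0197 0.0206] AF [np.float64(0.0347), np.float64(0.0356), np.float64(0.0344)]
corner dir mod60 [ 8.66352802  9.36994128 11.76021337] normals [40.2 39.6 41.  40.4 37.9 40.4]
spindle [ 0.58753898 -0.12911035  0.172     ] 0.022934531445111924
washer [ 0.58693784 -0.12902771  0.151     ] 0.06311615306774192 0.06425018975689811
```

Nut: 36 mm across flats, so this is mill_b. Its centre is (0.5873, −0.129) and the flats face −20° (mod 60). I'm bringing the socket over it, turned to match.

Request:
{"method": "jog_arm", "body": {"squeeze": 50, "targets": [-2.5,0,0,0,0,-8,0.1,-5.5,-0.3,-2,0,0,-16,0.1,-5.5,-0.3,-5,0,0,-20,0.1,-5.5,-0.3,-7,0,0,-20,0.1,-5.5,-0.3,-7,0,0,-20,0.1,-5.5,-0.3,-7,0,0,-20,0.1,-5.5,-0.3,-7,0,0,-20,0.1,-5.5,-0.3,-7,0,0,-20,0.1,-5.5,-0.3,-7,0,0,-20,0.1]}}

```text
t: 5.75
tool_pos: [0.5876, -0.1296, 0.2635]
ee_rot: [3.141, 0.001, 2.792]
wrist_force: [-0.1, -0.9, -3.1]
grip_width: 0.212
gripper_force: 50.0
```

Request:
{"method": "jog_arm", "body": {"targets": [0,0.05,-0.5,0,0,0,0.1,0,0.05,-1,0,0,0,0.1,0,0.05,-1.4,0,0,0,0.1,0,0.05,-1.6,0,0,0,0.1,0,0.05,-1.8,0,0,0,0.1,0,0.05,-2,0,0,0,0.1,0,0.05,-2,0,0,0,0.1]}}

```text
t: 6.45
tool_pos: [0.5876, -0.1287, 0.2441]
ee_rot: [3.14, 0.001, 2.792]
wrist_force: [-3.3, 2.7, 9.0]
grip_width: 0.211
gripper_force: 50.0
```

Request:
{"method": "jog_arm", "body": {"targets": [-0.05,0.05,-0.2,0,0,0,0.1,-0.05,0.05,-0.4,0,0,0,0.1,-0.05,0.05,-0.4,0,0,3,0.1,-0.05,0.05,-0.4,0,0,3,0.1,-0.05,0.05,-0.4,0,0,-3,0.1,-0.05,0.05,-0.4,0,0,-3,0.1,-0.05,0.05,-0.4,0,0,0,0.1,-0.05,0.05,-0.4,0,0,0,0.1]}}

```text
t: 7.25
tool_pos: [0.5885, -0.1287, 0.2438]
ee_rot: [3.14, 0.006, 2.793]
wrist_force: [-8.1, 3.0, 31.3]
grip_width: 0.218
gripper_force: 50.0
```

Request:
{"method": "jog_arm", "body": {"targets": [-0.1,0,0.2,0,0,0,0.1,-0.2,0,0.1,0,0,0,0.1,-0.2,0,0.1,0,0,4,0.1,-0.2,0,0.1,0,0,4,0.1,-0.2,0,0.1,0,0,-4,0.1,-0.2,0,0.1,0,0,-4,0.1,-0.2,0,0.1,0,0,0,0.1,-0.2,0,0.1,0,0,0,0.1]}}

```text
t: 8.05
tool_pos: [0.5877, -0.1286, 0.2439]
ee_rot: [3.139, 0.008, 2.794]
wrist_force: [-0.4, 4.0, 22.2]
grip_width: 0.214
gripper_force: 50.0
```

Request:
{"method": "jog_arm", "body": {"targets": [0,0.1,0,0,0,0,0.1,0,0.15,0,0,0,2,0.1,-0.1,0.1,0,0,0,2,0.1,-0.15,0,0,0,0,0,0.1,-0.1,-0.1,0,0,0,-2,0.1,0,-0.15,0,0,0,-2,0.1,0.1,-0.1,0,0,0,0,0.1,0.15,0,0,0,0,2,0.1,0.1,0.1,0,0,0,2,0.1,0,0,0,0,0,0,0.1,0,0,0,0,0,0,0.1]}}

```text
t: 9.15
tool_pos: [0.5877, -0.1286, 0.2439]
ee_rot: [3.139, 0.008, 2.791]
wrist_force: [-0.6, 2.0, 21.5]
grip_width: 0.213
gripper_force: 50.0
```

It stays up about 12 mm however I shift it, so this socket is too small. I'm taking it back to its place in the tray.

Request:
{"method": "jog_arm", "body": {"targets": [0.2,0,3,0,0,0,0.1,0.2,0,6,0,0,6,0.1,0.5,4,9,0,0,14,0.1,1,8.5,9,0,0,20,0.1,2,13,9,0,0,20,0.1,3,17.5,9,0,0,20,0.1,4,22,9,0,0,20,0.1,4.4,26.5,8,0,0,20,0.1,4.4,31,6,0,0,20,0.1,4.4,35,3,0,0,20,0.1,4.4,38.2,0,0,0,20,0.1,4.4,38.2,-4,0,0,20,0.1]}}

```text
t: 10.35
tool_pos: [0.6292, 0.2581, 0.1995]
ee_rot: [3.139, 0.003, -3.139]
wrist_force: [0.5, -0.0, -3.1]
grip_width: 0.214
gripper_force: 50.0
```

Request:
{"method": "jog_arm", "body": {"targets": [0,0,-4,0,0,0,0.1,0,0,-8,0,0,0,0.1,0,0,-9.5,0,0,0,0.1,0,0,-10,0,0,0,0.1,0,0,-10,0,0,0,0.1,0,0,-10,0,0,0,0.1]}}

```text
t: 10.95
tool_pos: [0.6301, 0.2539, 0.1017]
ee_rot: [3.14, 0.003, 3.141]
wrist_force: [-0.1, 0.4, -3.7]
grip_width: 0.212
gripper_force: 50.0
```

Request:
{"method": "jog_arm", "body": {"targets": [0,0,-0.5,0,0,0,0.1,0,0,-0.9,0,0,0,0.1,0,0,-1.2,0,0,0,0.1,0,0,-1.3,0,0,0,0.1,0,0,-1.3,0,0,0,0.1,0,0,-1.3,0,0,0,0.1]}}

```text
t: 11.55
tool_pos: [0.6288, 0.2535, 0.0874]
ee_rot: [3.141, 0.0, 3.141]
wrist_force: [-3.0, -1.6, 5.1]
grip_width: 0.213
gripper_force: 50.0
```

No grip slip: the tray contact is at the same height as before. I'm releasing it and going to the other socket.

Request:
{"method": "jog_arm", "body": {"squeeze": 35, "targets": [0,0,0.1,0,0,0,1,0,0,0.1,0,0,0,1,0,0,0.1,0,0,0,1,0,0,0.1,0,0,0,1,0,0,0.1,0,0,0,1,0,0,3,0,0,0,1,0,0,7,0,0,0,1,-3,0.2,8,0,0,-6,1,-7,0.4,8,0,0,-14,1,-11,0.6,8,0,0,-22,1,-12,0.6,8,0,0,-23.5,1,-12,0.6,7,0,0,-23.5,1]}}

```text
t: 12.75
tool_pos: [0.508, 0.2599, 0.1576]
ee_rot: [3.14, 0.001, 2.732]
wrist_force: [0.3, 1.1, 0.2]
grip_width: 1.0
gripper_force: 0.0
```

Request:
{"method": "jog_arm", "body": {"targets": [0,0,-3,0,0,0,1,0,0,-5.5,0,0,0,1,0,0,-6.9,0,0,0,1,0,0,-6.9,0,0,0,1,0,0,-6.9,0,0,0,1]}}

```text
t: 13.25
tool_pos: [0.5093, 0.2595, 0.0876]
ee_rot: [-3.142, 0.0, 2.731]
wrist_force: [0.9, -0.3, 0.7]
grip_width: 1.003
gripper_force: 0.0
```

```bash
python3 - <<'E'
from h import *
s=cam('wrist');save(s,'w3.png');st=ctrl.get_state();print(st['t'],st['tool_pos'],st['ee_rot'],st['wrist_force'].round(1))
E
```

```text
13.3 [0.50957578 0.25971251 0.0882456 ] [3.14071697e+00 7.45768651e-04 2.73131776e+00] [0.3 0.8 0. ]
```

View pics/w3.png

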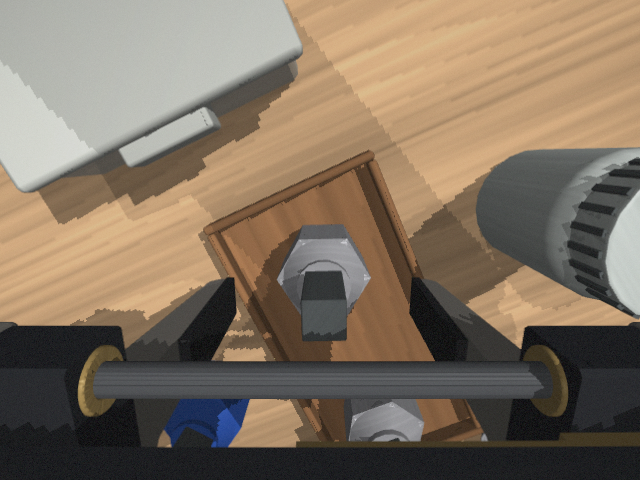

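The fingers straddle the −x socket, with its adapter top at about (324,320), centred and square. The other socket stands upright at (385,420). Closing the gripper.

Request:
{"method": "jog_arm", "body": {"squeeze": 50, "targets": [0,0,0,0,0,0,0.1,0,0,0,0,0,0,0.1,0,0,0,0,0,0,0.1,0,0,0,0,0,0,0.1,0,0,0,0,0,0,0.1,0,0,0,0,0,0,0.1,0,0,0,0,0,0,0.1,0,0,0,0,0,0,0.1,0,0,0,0,0,0,0.1,0,0,0,0,0,0,0.1,0,0,0,0,0,0,0.1]}}

```text
t: 14.4
tool_pos: [0.5086, 0.2594, 0.0875]
ee_rot: [-3.142, -0.0, 2.731]
wrist_force: [0.0, 0.3, -1.6]
grip_width: 0.212
gripper_force: 50.0
```

Request:
{"method": "jog_arm", "body": {"targets": [0,0,4.5,0,0,0,0.1,0,0,9,0,0,0,0.1,0,-1,13.5,0,0,0,0.1,0.5,-4,17,0,0,0,0.1,1.5,-8,19.5,0,0,0,0.1,2.5,-12,20.5,0,0,1,0.1,3.5,-16.5,21,0,0,2,0.1,4.5,-21,21,0,0,3.5,0.1,5.5,-25.5,21,0,0,3.5,0.1,6.5,-30,21,0,0,3.5,0.1,7.5,-34.5,21,0,0,3.5,0.1,7.9,-38.8,21,0,0,3.5,0.1]}}

```text
t: 15.6
tool_pos: [0.5876, -0.1306, 0.297]
ee_rot: [-3.141, -0.001, 2.792]
wrist_force: [0.5, 0.7, -3.8]
grip_width: 0.217
gripper_force: 50.0
```

Request:
{"method": "jog_arm", "body": {"targets": [0,0,-2,0,0,0,0.1,0,0,-3.5,0,0,0,0.1,0,0,-3.5,0,0,0,0.1,0,0,-3.5,0,0,0,0.1,0,0,-3.5,0,0,0,0.1]}}

```text
t: 16.1
tool_pos: [0.588, -0.1277, 0.2633]
ee_rot: [3.141, 0.001, 2.794]
wrist_force: [-0.8, 0.2, -3.9]
grip_width: 0.218
gripper_force: 50.0
```

Request:
{"method": "jog_arm", "body": {"targets": [-0.05,-0.08,-0.5,0,0,0,0.1,-0.05,-0.08,-1,0,0,0,0.1,-0.05,-0.08,-1.4,0,0,0,0.1,-0.05,-0.08,-1.6,0,0,0,0.1,-0.05,-0.08,-1.8,0,0,0,0.1,-0.05,-0.08,-2,0,0,0,0.1,-0.05,-0.08,-2.2,0,0,0,0.1,-0.05,-0.08,-2.2,0,0,0,0.1]}}

```text
t: 16.9
tool_pos: [0.5872, -0.1293, 0.2404]
ee_rot: [3.141, -0.0, 2.792]
wrist_force: [0.7, 0.9, -3.8]
grip_width: 0.211
gripper_force: 50.0
```

It slides over the nut with no resistance. Going on down.

Request:
{"method": "jog_arm", "body": {"targets": [0,0,-0.3,0,0,0,0.1,0,0,-0.6,0,0,0,0.1,0,0,-0.8,0,0,0,0.1,0,0,-1,0,0,0,0.1,0,0,-1,0,0,0,0.1,0,0,-1,0,0,0,0.1]}}

```text
t: 17.5
tool_pos: [0.5874, -0.1293, 0.2324]
ee_rot: [3.141, 0.001, 2.792]
wrist_force: [-3.4, 2.4, 11.1]
grip_width: 0.212
gripper_force: 50.0
```

It seats at exactly the predicted height. Turning clockwise in stages.

Request:
{"method": "jog_arm", "body": {"targets": [0,0,0,0,0,-3,0.1,0,0,0,0,0,-6,0.1,0,0,0,0,0,-9,0.1,0,0,0,0,0,-12,0.1,0,0,0,0,0,-12,0.1,0,0,0,0,0,-12,0.1]}}

```text
t: 18.1
tool_pos: [0.5876, -0.1287, 0.2325]
ee_rot: [3.14, 0.001, 2.584]
wrist_force: [-3.3, 6.1, 11.5]
grip_width: 0.218
gripper_force: 50.0
```

```bash
cat > st.py <<'E'
from h import *
s=ctrl.get_state();print(s['t'],s['tool_pos'].round(4),np.degrees(s['ee_rot']).round(2),s['wrist_force'].round(1),s['moment'].round(2),s['joint_positions'].round(2))
E
python3 st.py
```

```text
18.1 [ 0.5876 -0.1287  0.2325] [1.7992e+02 6.0000e-02 1.4803e+02] [-3.3  6.1 11.5] [0.99 0.87 0.45] [-0.22  0.32  1.69  0.    1.14 -1.23]
```

Request:
{"method": "jog_arm", "body": {"targets": [0,0,0,0,0,-3,0.1,0,0,0,0,0,-6,0.1,0,0,0,0,0,-8,0.1,0,0,0,0,0,-8,0.1]}}

```text
t: 18.5
tool_pos: [0.5876, -0.1288, 0.2325]
ee_rot: [3.14, 0.001, 2.443]
wrist_force: [-3.2, 4.9, 11.1]
grip_width: 0.214
gripper_force: 50.0
```

```bash
python3 st.py
```

```text
18.5 [ 0.5876 -0.1288  0.2325] [1.7992e+02 5.0000e-02 1.3997e+02] [-3.2  4.9 11.1] [0.93 0.9  0.54] [-0.22  0.32  1.69  0.    1.14 -1.09]
```

Request:
{"method": "jog_arm", "body": {"targets": [0,0,0,0,0,-2,0.1,0,0,0,0,0,-4,0.1,0,0,0,0,0,-6,0.1,0,0,0,0,0,-6,0.1]}}

```text
t: 18.9
tool_pos: [0.5875, -0.1288, 0.2325]
ee_rot: [3.14, 0.001, 2.338]
wrist_force: [-3.8, 5.9, 11.3]
grip_width: 0.216
gripper_force: 50.0
```

```bash
python3 st.py
```

```text
18.9 [ 0.5875 -0.1288  0.2325] [1.7992e+02 4.0000e-02 1.3398e+02] [-3.8  5.9 11.3] [0.91 0.95 0.59] [-0.22  0.32  1.69  0.    1.14 -0.99]
```

Request:
{"method": "jog_arm", "body": {"targets": [0,0,0,0,0,-2,0.1,0,0,0,0,0,-4,0.1,0,0,0,0,0,-4,0.1]}}

```text
t: 19.2
tool_pos: [0.5875, -0.1288, 0.2325]
ee_rot: [3.14, 0.001, 2.269]
wrist_force: [-4.2, 5.9, 11.2]
grip_width: 0.219
gripper_force: 50.0
```

```bash
python3 st.py
```

```text
19.2 [ 0.5875 -0.1288  0.2325] [1.7992e+02 3.0000e-02 1.2998e+02] [-4.2  5.9 11.2] [0.88 0.91 0.57] [-0.22  0.32  1.69  0.    1.14 -0.92]
```

Request:
{"method": "jog_arm", "body": {"targets": [0,0,0,0,0,-2,0.1,0,0,0,0,0,-4,0.1,0,0,0,0,0,-4,0.1]}}

```text
t: 19.5
tool_pos: [0.5875, -0.1288, 0.2325]
ee_rot: [3.14, 0.0, 2.199]
wrist_force: [-3.8, 4.0, 12.3]
grip_width: 0.214
gripper_force: 50.0
```

```bash
python3 st.py
```

```text
19.5 [ 0.5875 -0.1288  0.2325] [1.7992e+02 2.0000e-02 1.2598e+02] [-3.8  4.  12.3] [0.82 0.98 0.57] [-0.22  0.32  1.69  0.    1.14 -0.85]
```

Request:
{"method": "jog_arm", "body": {"targets": [0,0,0,0,0,-2,0.1,0,0,0,0,0,-4,0.1,0,0,0,0,0,-4,0.1]}}

```text
t: 19.8
tool_pos: [0.5875, -0.1288, 0.2325]
ee_rot: [3.14, 0.0, 2.13]
wrist_force: [-3.6, 4.1, 12.6]
grip_width: 0.216
gripper_force: 50.3
```

```bash
python3 st.py
```

```text
19.8 [ 0.5875 -0.1288  0.2325] [1.7993e+02 3.0000e-02 1.2202e+02] [-3.6  4.1 12.6] [0.92 0.99 1.04] [-0.22  0.32  1.69  0.    1.14 -0.78]
```

Request:
{"method": "jog_arm", "body": {"squeeze": 60, "targets": [0,0,0,0,0,0,0.1,0,0,0,0,0,-1,0.1,0,0,0,0,0,-1,0.1,0,0,0,0,0,-1,0.1]}}

```text
t: 20.2
tool_pos: [0.5875, -0.1288, 0.2325]
ee_rot: [3.14, 0.0, 2.114]
wrist_force: [-4.2, 4.6, 11.9]
grip_width: 0.218
gripper_force: 60.0
```

```bash
python3 st.py;python3 - <<'E'
from h import *
save(cam('wrist'),'w4.png')
E
```

```text
20.2 [ 0.5875 -0.1288  0.2325] [1.7993e+02 3.0000e-02 1.2111e+02] [-4.2  4.6 11.9] [0.98 1.01 1.18] [-0.22  0.32  1.69  0.    1.14 -0.76]
```

View pics/w4.png

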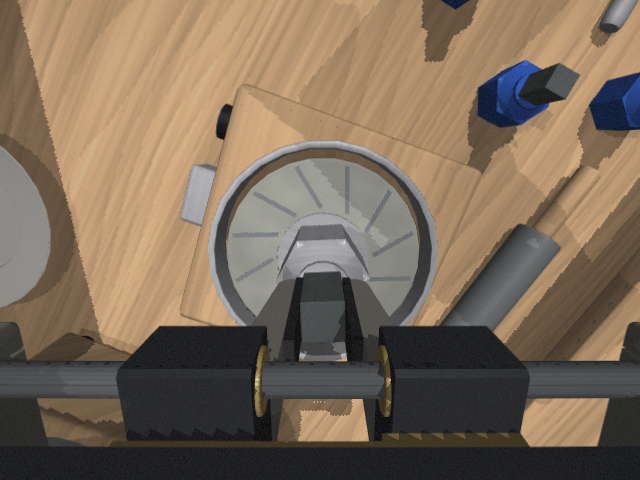

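The socket sits down on the washer at (322,245), upright and square in the fingers. The moment has risen to 1.18 N m against the stop, the push on the mill is about 15 N, and picture w3 showed the other socket standing in the tray. Handing in.

```bash
python3 -c "
from bench import workorder
print(workorder.finish_job())"
```

```text
the job is handed in; nothing more can be done
None
```

The job is handed in, with no verdict shown: the socket from the tray's −x end fits the 36 mm nut on mill_b, which I turned clockwise until the moment reached about 1.2 N m at the stop; that socket is still gripped, seated and pressed on the nut, and the other was last seen standing in the tray.

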